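# Sort the spare parts of the hook rail into their trays

### The arm

A 6-joint arm with a two-finger parallel gripper is mounted at the origin on the work surface. World frame = base frame: x ahead of the robot, y to its left, z up, the work surface at z = 0. Lengths are in m, angles in rad, forces in N, time in s.
With the tool pointing down it reaches from about 0.35 to 0.775 m from the base axis. Payload 5.5 kg.
Tool frame: the origin (TCP) lies midway between the tips of the shut fingers; the grasp point (between the pads) lies 19 mm behind it; z points along the fingers, y is the line along which they close (so a half turn about z gives the same grasp; the last joint's range is limited). The gripper opens to 85 mm and grips with 20 to 120 N. Pads are 22 mm wide; open, the fingers measure 114 mm over their backs; the gripper's body (76 mm by 85 mm) begins 54 mm behind the grasp point. The pads swing forward as they close: fully open they stand 13 mm farther back than shut.
Start: joints at [1, 0.313, 0.046, 1.304, 0, 1.431], TCP at [0.24, 0.522, 0.231] pointing down, gripper open.
Joint ranges: [-2.76, 2.76], [-0.86, 1.69], [-1.03, 1.26], [-2.2, 2.34], [-1.47, 1.5], [-3.14, 3.14]. Speed limits (rad/s): [2.57, 2.57, 3.14, 3.14, 3.14, 3.14].

### API

Orientations are given as a rotation vector (axis times angle).
In Python, from bench import get_obs, imaging, r gives the robot as it stands.
- The arm moves only by the tool carry_out, never from a script. Its argument "steps" is a list that holds one entry, the list of rows, each a list of 6 numbers: the shift along the tool's x, y, z in fractions of the full range, 1 being 0.8 m, then the turn, a rotation vector about the tool's x, y, z in a scale on which 1.0 is 180 degrees. A call has 1 to 20 rows; each row is the pose to reach, as a shift and turn from the pose commanded when the call began, along the tool's axes at that moment; what a row does not reach only later rows make up. A row lasts 1/10 s, in which the tool goes at most 50 mm and 8.59 degrees, less where a joint would pass 70% of its speed; a pose out of reach is approached as far as the arm can. A shift or turn number past 1, either way, is cut back to 1. A call with a gripper value outside its range is refused whole. "hand" is the closure, from 0 (fully open) to 1 (shut), set as the call begins (left out, the last holds). The fingers move at their own pace and stop on an object; the grip force is fixed at half the most. Time passes only in rows, so rows that repeat a pose let the fingers close. It gives the time, the measured TCP pose, the force, the opening and the grip force at its end, in the units of the state.
- get_obs(): the state, without advancing time (a new reading comes with each control period).
- imaging.snapshot(name): name is "side" or "top"; returns the picture (400x640x3 uint8, blue, green, red); there is no depth.
- imaging.camera_info(name): a dict with "vfov" (degrees; the focal length in pixels is half the picture's height over the tangent of half this angle, whatever the lens; pixels are square), "cx", "cy" (the principal point, pixels), "rvec" (rotation vector, rad) and "tvec" (3), from world to camera coordinates, as OpenCV has them. Camera axes: x right, y down, z forward; pixel columns grow to the right and rows downward; lengths in m; the calibration is good to about 2 mm. A picture is of the moment at which its call begins. camera_info takes no time and is no camera call.
- r.sign_off(): hands the job in; it is judged then, once.
The state is a dict: "t": time; "qpos": joint angles; "joint_velocities": joint speeds; "joint_efforts": joint torques, N m; "ee_pos": TCP position; "eef_rot": TCP orientation; "contact_force": force on the tool from outside, world axes, zero at the start; "wrist_torque": the same for the moment, N m; "gripper_width": opening from 0.0 (shut) to 1.0 (fully open); "finger_force": force on a finger pad.
Only numpy, scipy, OpenCV 4.12 (cv2) and the standard library are available. Lean on these libraries where they do the work, as an engineer would, in place of code of your own. Each camera call takes 0.05 s, during which the arm holds its last target. There are 200 camera calls.

### The job

The hook rail is up and its spare parts lie mixed on the plank: sort them away. Lay both L-shaped brackets flat in the plain square tray, nested head to tail (one turned half round, the open sides facing each other) so that their legs close into one small rectangular frame with no gap wider than a finger; lay one hook flat in each bay of the divided tray; and stand the round end cap upright in the middle of the dish. Leave the tin cup and the glass container as they are.

Things in the scene. Friction and masses are not known exactly. Their poses are not given: they have to be found in the camera images.
- bracket_a: First of two alike aluminium L brackets, lying so the L shows from above. Equal legs 64 mm long (outer), 12 thick, 24 high, 90 g. Origin: underside, at the L's centroid, 20.3 mm in from both outer faces; outer corner at (-20.3, -20.3); one leg runs to x = 43.7 along y = -14.3, the other to y = 43.7 along x = -14.3 mm. Any yaw. Pinch a leg clear of the other, e.g. at (-14.3, 12).
- bracket_b: Second of two alike aluminium L brackets, lying so the L shows from above. Equal legs 64 mm long (outer), 12 thick, 24 high, 90 g. Origin: underside, at the L's centroid, 20.3 mm in from both outer faces; outer corner at (-20.3, -20.3); one leg runs to x = 43.7 along y = -14.3, the other to y = 43.7 along x = -14.3 mm. Any yaw. Pinch a leg clear of the other, e.g. at (-14.3, 12).
- hook_a: First of two alike white plastic rail hooks, lying so the J shows from above: 66 x 32 mm, 24 high, bar 12 thick, 35 g. Origin: underside, centre of the 66 x 32 outline. Straight stem along x from -33 to 17 at y = 10 mm; bend at the +x end (to x = 33); short tip back along y = -10 to x = 5. Any yaw. Pinch the stem at about (-12, 10).
- hook_b: Second of two alike white plastic rail hooks, lying so the J shows from above: 66 x 32 mm, 24 high, bar 12 thick, 35 g. Origin: underside, centre of the 66 x 32 outline. Straight stem along x from -33 to 17 at y = 10 mm; bend at the +x end (to x = 33); short tip back along y = -10 to x = 5. Any yaw. Pinch the stem at about (-12, 10).
- end_cap: white plastic end cap of the rail: a plain upright cylinder, 36 mm diameter, 26 mm high, about 30 g. Origin at the centre of its underside, z up.
- square_tray: grey plastic tray without divider, fixed, 122 x 122 mm outside, walls 5 mm thick, 15 mm high, inner floor 112 x 112 mm at 5 mm above the plank. Origin at the centre of its underside; x and y along its sides; z up. For the two brackets.
- bay_tray: Grey plastic tray with a dividing wall, fixed, 110 (x) x 119 (y) mm, walls 5 thick and 15 high, inner floor 5 mm above the plank. The divider runs along x through the middle: two bays, each 100 (x) x 52 (y) mm, centred at y = +28.5 and -28.5. Origin: centre of its underside, z up. A hook fits a bay only lengthwise, along x.
- dish: shallow round white enamel dish, fixed, 112 mm across the rim, 15 mm high, flat inner floor about 85 mm across at 5 mm above the plank. Origin at the centre of its underside, z up. For the end cap.
- cup: bystander: loose white enamel tin cup with a handle, 80 mm diameter, 70 mm high, at one side of the work. Origin at the centre of its underside.
- container: bystander: loose glass food container with its white snap lid closed, about 105 (x) x 140 (y) mm, 57 mm high, at one side of the work. Origin at the centre of its underside.
Things that resemble listed ones, but are neither listed nor needed, are in the scene too. What is shaped like the hook_b but blue or pink is not meant.

How it is judged:
By the outcome, as a careful person would: the job done as asked, in the order asked, and still so for the second after the job is handed in, with the robot touching nothing.
It also fails if it takes over 112 s, if anything falls off the work surface, if the arm or the gripper's body presses on something with over 40 N, if the wrist force passes 120 N, or if a joint passes its speed limit or range.

## Working session

There is one attempt and no reset: what is moved stays moved. The work goes in short steps, Python scripts to look and compute and a tool call to move; the robot and the scene stay as the last step left them, time stands still between calls to the robot, and variables do not carry over. Pictures are saved under pics/ and viewed, at most 14 in all, crops included, and the job is handed in when it is done.

Besides the shell and the picture viewer there is one more tool, called after ">>>" as a command line: name --argument value ..., lists and objects as JSON in quotes. carry_out: Moves the arm, as the interface text tells. Its arguments: {"type":"object","properties":{"steps":{"type":"array"},"hand":{"type":"number"}},"required":["steps"]}

```bash
ls; mkdir -p pics; python3 - <<'E'
from bench import get_obs, imaging, r
import cv2
print(get_obs())
for n in("top","side"):
    cv2.imwrite(f"pics/{n}0.png",imaging.snapshot(n)); print(imaging.camera_info(n))
E
```

```text
pics
{'t': 0.0, 'qpos': array([1.00038287e+00, 3.14011593e-01, 4.49744975e-02, 1.30358349e+00,
       1.72136052e-05, 1.43117681e+00]), 'joint_velocities': array([-3.45585785e-04, -1.75771136e-03,  1.80564226e-04,  2.01959797e-05,
       -1.76913917e-03, -1.24965940e-03]), 'joint_efforts': array([ 8.70808049e-05, -4.80629826e+01,  2.98531544e+01,  1.94674870e-02,
       -1.29602954e-04, -2.77584599e-05]), 'ee_pos': array([0.23985424, 0.5220288 , 0.23040066]), 'eef_rot': array([-6.71329860e-01, -3.06835920e+00,  2.67688922e-03]), 'contact_force': array([ 0.66925247,  0.34328851, -0.73646104]), 'wrist_torque': array([-0.0143225 ,  0.05109601,  0.0370502 ]), 'finger_force': 0.0, 'gripper_width': 0.9965238313194547}
{'vfov': 43.49909107842193, 'cx': 317.3645465602349, 'cy': 203.63850778193083, 'rvec': array([ 2.0613476 , -2.14435582,  0.23964194]), 'tvec': array([0.01948328, 0.50362823, 1.32698031])}
{'vfov': 45.16903013013031, 'cx': 322.40369635209487, 'cy': 198.9774115411878, 'rvec': array([ 2.11845415, -0.68294139,  0.32371226]), 'tvec': array([-0.38544595,  0.1948476 ,  0.91702954])}
```

View pics/top0.png

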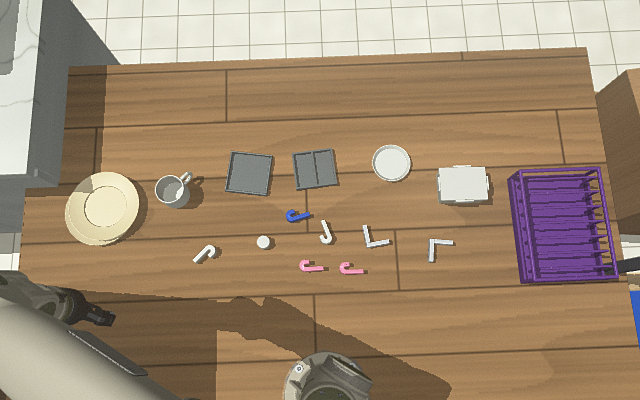

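View pics/side0.png

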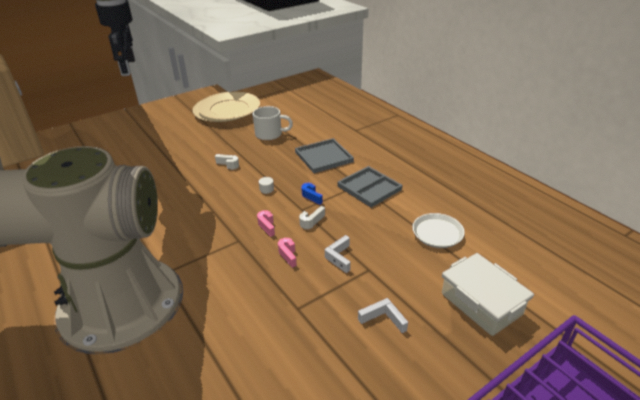

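Candidates (top view): white hooks (204,254) and (326,232); decoys blue (297,216), pink (311,266), (351,268). Brackets (375,238), (439,249). Round white: cap (264,242), vs dish (391,163). I choose the white hooks and check in a crop.

```bash
cat > h.py <<'E'
import cv2,numpy as np
from bench import get_obs, imaging, r
from scipy.spatial.transform import Rotation as R
def cam(n):
    c=imaging.camera_info(n);M=R.from_rotvec(c["rvec"]).as_matrix();return c,M,-M.T@c["tvec"],200/np.tan(np.radians(c["vfov"]/2))
def ray(n,px,z):
    c,M,C,f=cam(n);p=np.atleast_2d(np.array(px,float))
    d=np.c_[(p[:,0]-c["cx"])/f,(p[:,1]-c["cy"])/f,np.ones(len(p))]@M
    return (C+d*((z-C[2])/d[:,2])[:,None])[:,:2]
def proj(n,X):
    c,M,C,f=cam(n);q=(np.atleast_2d(X)-C)@M.T
    return q[:,:2]/q[:,2:]*f+[c["cx"],c["cy"]]
def tool():
    o=get_obs();return o["ee_pos"],R.from_rotvec(o["eef_rot"])
E
python3 - <<'E'
from h import *
im=cv2.imread("pics/top0.png")
print(cam("top")[2],cam("top")[3],cam("side")[2])
cv2.imwrite("pics/c1.png",cv2.resize(im[200:280,185:465],None,fx=2.85,fy=2.85,interpolation=cv2.INTER_NEAREST)) 
a=cv2.resize(im[205:275,185:345],None,fx=5,fy=5,interpolation=cv2.INTER_CUBIC)
b=cv2.resize(im[220:270,310:470],None,fx=5,fy=5,interpolation=cv2.INTER_CUBIC)
cv2.imwrite("pics/c1.png",np.vstack([a,b])[:600])
for n,p in dict(cup=(172,191),sq=(249,174),bay=(315.5,169.5),dish=(391.5,163.5),ba=(372,240),bb=(436,245),ha=(204,254),hb=(326,232),cap=(264,242)).items():print(n,ray("top",p,.02).round(3))
E
```

```text
[0.19544222 0.00839281 1.40592661] 501.31551248199844 [-0.03562471 -0.73677489  0.69524886]
cup [[0.566 0.413]]
sq [[0.608 0.192]]
bay [[0.613 0.001]]
dish [[ 0.623 -0.219]]
ba [[ 0.402 -0.149]]
bb [[ 0.381 -0.326]]
ha [[0.382 0.319]]
hb [[ 0.43  -0.022]]
cap [[0.409 0.152]]
```

View pics/c1.png

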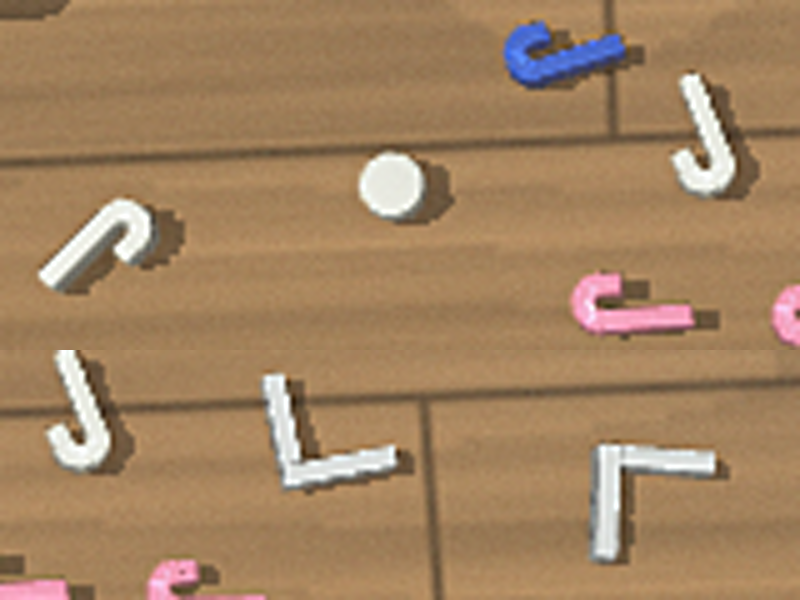

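The crop shows white hooks at (204,254) and (326,232), both with the listed handedness; aluminium brackets at (375,238) and (439,249) and the cap at (264,242). Next I measure their poses.

```bash
cat >> h.py <<'E'
def mask(im,c,half,kind):
    x0,y0=int(c[0]-half),int(c[1]-half);s=8
    p=cv2.resize(im[y0:y0+2*half,x0:x0+2*half],None,fx=s,fy=s,interpolation=cv2.INTER_CUBIC)
    hsv=cv2.cvtColor(p,cv2.COLOR_BGR2HSV);S,V=hsv[...,1],hsv[...,2]
    m=((V<130)&(S<70) if kind=="dark" else (p[...,0]>kind)).astype(np.uint8)
    n,l,st,ct=cv2.connectedComponentsWithStats(m)
    k=1+np.argmax(st[1:,4]);m=(l==k).astype(np.uint8)
    to=lambda q:(np.asarray(q,float)+.5)/s-.5+[x0,y0]
    return m,to
def shape(name,m,to,z):
    "centroid, principal axis (rad), area mm2, contour in world"
    v,u=np.nonzero(m);P=ray(name,to(np.c_[u,v]),z);c=P.mean(0)
    w,E=np.linalg.eigh(np.cov((P-c).T));ax=E[:,1]
    cn=max(cv2.findContours(m,0,cv2.CHAIN_APPROX_NONE)[0],key=len)[:,0]
    W=ray(name,to(cn),z);sk=(((P-c)@ax)**3).mean()
    return c,ax*np.sign(sk),cv2.contourArea((W*1000).astype(np.float32)),W,P,w
def ideal_hook():
    m=np.zeros((400,800),np.uint8);f=lambda x,y:(int(400+x*10),int(200-y*10))
    cv2.rectangle(m,f(-33,16),f(17,4),1,-1);cv2.rectangle(m,f(5,-4),f(17,-16),1,-1)
    q=np.zeros_like(m);cv2.circle(q,f(17,0),160,1,-1);cv2.circle(q,f(17,0),40,0,-1);q[:,:f(17,0)[0]]=0;m|=q
    v,u=np.nonzero(m);P=np.c_[(u-400)/1e4,(200-v)/1e4];c=P.mean(0);w,E=np.linalg.eigh(np.cov((P-c).T));a=E[:,1]
    a=a*np.sign((((P-c)@a)**3).mean());return c,np.arctan2(a[1],a[0]),m.sum()/100,w
E
cat > meas.py <<'E'
from h import *
import sys
im=cv2.imread(sys.argv[1]);th=int(sys.argv[2])
hc,ha,hA,hw=ideal_hook();print("ideal hook",hc*1e3,np.degrees(ha),hA,hw*1e6)
for n,c in dict(ba=(374,238),bb=(440,249)).items():
    m,to=mask(im,c,19,th);C,ax,A,W,P,w=shape("top",m,to,.024)
    # L: corner direction = farthest-from-hypotenuse side: minor axis is the symmetry axis
    E=np.linalg.eigh(np.cov((P-C).T))[1][:,0];s=np.sign((((P-C)@E)**3).mean())
    d=E*s;yaw=np.degrees(np.arctan2(d[1],d[0]))
    print(n,C.round(4),"A",A,"of 1392; sym dir",yaw,"yaw",yaw-45,"ext",np.ptp((W-C)@E)*1e3, (w*1e6).round())
for n,c in dict(ha=(204,254),hb=(326,232)).items():
    m,to=mask(im,c,17,th);C,ax,A,W,P,w=shape("top",m,to,.024)
    y=np.arctan2(ax[1],ax[0])-ha;o=C-R.from_euler("z",y).as_matrix()[:2,:2]@hc
    print(n,o.round(4),"yaw",np.degrees(y),"A",A,(w*1e6).round())
m,to=mask(im,(264,242),13,th);C,ax,A,W,P,w=shape("top",m,to,.026);print("cap",C.round(4),A,"of 1018")
for n,c in dict(sq=(249,174),bay=(315,169)).items():
    m,to=mask(im,c,32,"dark");C,ax,A,W,P,w=shape("top",m,to,.015)
    rc=cv2.minAreaRect((W*1000).astype(np.float32));print(n,rc)
m,to=mask(im,(391,163),26,th);W=shape("top",m,to,.015)[3];print("dish",cv2.fitEllipse((W*1000).astype(np.float32)))
E
python3 meas.py pics/top0.png 150; echo; python3 meas.py pics/top0.png 185
python3 - <<'E'
from h import *
p,q=tool();print(p,q.as_matrix().round(3))
E
```

```text
ideal hook [5.16903918 4.07551853] 164.28715229750244 1128.2 [ 58.78066799 359.23862961]
ba [ 0.406 -0.149] A 1339.6167226103134 of 1392; sym dir 143.54864321817146 yaw 98.54864321817146 ext 53.28200945614776 [156. 563.]
bb [ 0.3776 -0.3255] A 1360.509662302211 of 1392; sym dir 38.100884035919435 yaw -6.899115964080565 ext 51.631519484242716 [152. 581.]
ha [0.3795 0.3166] yaw -45.35581709193877 A 1077.8367003286257 [ 59. 364.]
hb [ 0.4293 -0.0138] yaw -160.0102362120807 A 1083.3847627677642 [ 59. 360.]
cap [0.4094 0.1553] 972.794089178089 of 1018
sq ((612.2384643554688, 195.2202911376953), (124.07108306884766, 124.57614135742188), 80.79203796386719)
bay ((625.3349609375, 54.20939636230469), (51.33867263793945, 113.41598510742188), 70.03474426269531)
dish ((628.1397094726562, -218.08309936523438), (110.81525421142578, 111.30075073242188), 25.525943756103516)

ideal hook [5.16903918 4.07551853] 164.28715229750244 1128.2 [ 58.78066799 359.23862961]
ba [ 0.4061 -0.1491] A 1150.022060608142 of 1392; sym dir 143.22185527347992 yaw 98.22185527347992 ext 51.832228592609844 [148. 554.]
bb [ 0.3781 -0.3258] A 1151.4083838905208 of 1392; sym dir 37.348355903072594 yaw -7.651644096927406 ext 49.958125361051515 [148. 556.]
ha [0.3797 0.3166] yaw -45.62174422755519 A 950.3407798791304 [ 55. 357.]
hb [ 0.4294 -0.0141] yaw -160.0158140267958 A 944.0508425986809 [ 55. 350.]
cap [0.4095 0.1553] 893.6064771856181 of 1018
sq ((612.2384643554688, 195.2202911376953), (124.07108306884766, 124.57614135742188), 80.79203796386719)
bay ((625.3349609375, 54.20939636230469), (51.33867263793945, 113.41598510742188), 70.03474426269531)
dish ((628.6427612304688, -222.99998474121094), (98.59925079345703, 103.6836166381836), 44.712547302246094)
[0.23988824 0.52206459 0.23049655] [[-0.909  0.418 -0.001]
 [ 0.418  0.909 -0.001]
 [ 0.    -0.002 -1.   ]]
```

```bash
cat > ov.py <<'E'
from h import *
im=cv2.imread("pics/top0.png");si=cv2.imread("pics/side0.png")
x0,y0=285,140;s=8
p=cv2.resize(im[y0:y0+60,x0:x0+62],None,fx=s,fy=s,interpolation=cv2.INTER_CUBIC)
hsv=cv2.cvtColor(p,cv2.COLOR_BGR2HSV);m=((hsv[...,2]<135)&(hsv[...,1]<70)).astype(np.uint8)
m=cv2.morphologyEx(m,cv2.MORPH_CLOSE,np.ones((17,17)))
cn=max(cv2.findContours(m,0,1)[0],key=cv2.contourArea)[:,0]
W=ray("top",(cn+.5)/s-.5+[x0,y0],.015);rc=cv2.minAreaRect((W*1000).astype(np.float32));print("bay",rc)
def tf(P,x,y,a,z):
    a=np.radians(a);P=np.array(P,float)/1000;return np.c_[P[:,0]*np.cos(a)-P[:,1]*np.sin(a)+x,P[:,0]*np.sin(a)+P[:,1]*np.cos(a)+y,np.full(len(P),z)]
L=[(-20.3,-20.3),(43.7,-20.3),(43.7,-8.3),(-8.3,-8.3),(-8.3,43.7),(-20.3,43.7)]
H=[(-33,16),(17,16),(28.3,11.3),(33,0),(28.3,-11.3),(17,-16),(5,-16),(5,-4),(17,-4),(17,4),(-33,4)]
t=np.linspace(0,2*np.pi,30);ci=np.c_[np.cos(t),np.sin(t)]
sq=cv2.boxPoints(((0,0),(122,122),0))
polys=[tf(L,.406,-.149,-81.5,.024),tf(L,.3776,-.3255,173,.024),tf(H,.3795,.3166,-45.4,.024),tf(H,.4293,-.0138,-160,.024),tf(ci*18,.4094,.1553,0,.026),tf(sq,.6122,.1952,-9.2,.015),tf(ci*56,.628,-.218,0,.015),np.c_[cv2.boxPoints(rc)/1000,np.full(4,.015)]]
def draw(n,im,x,y,w,h,k):
    q=cv2.resize(im[y:y+h,x:x+w],None,fx=k,fy=k,interpolation=cv2.INTER_CUBIC)
    for P in polys: cv2.polylines(q,[np.int32(((proj(n,P)-[x,y]+.5)*k)*8)],True,(0,0,255),1,cv2.LINE_AA,3)
    return q
a=draw("top",im,185,140,266,135,3);b=draw("side",si,205,135,266,65,3)
cv2.imwrite("pics/ov.png",np.vstack([a,b])[:600]);cv2.imwrite("pics/ov2.png",draw("side",si,210,135,265,200,3))
E
python3 ov.py
```

```text
bay ((617.9330444335938, 5.631874084472656), (113.25480651855469, 121.12539672851562), 5.779489994049072)
```

View pics/ov.png

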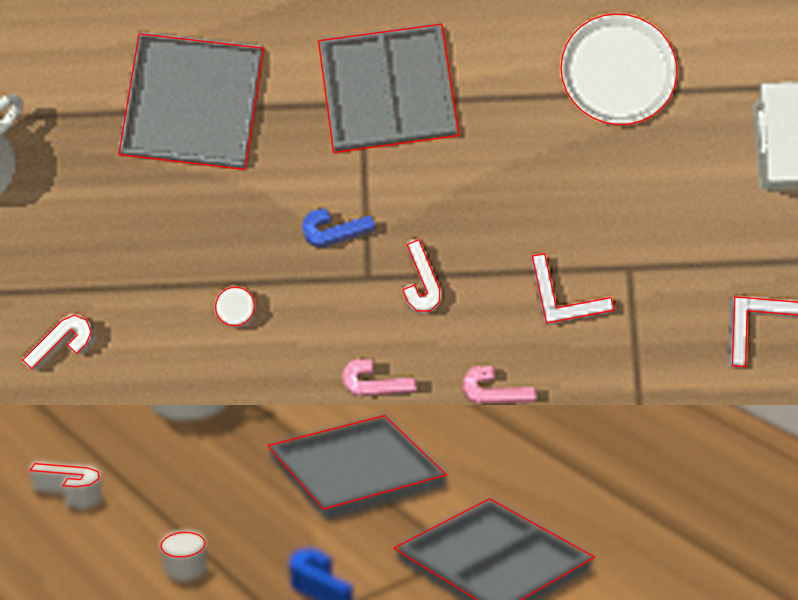

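View pics/ov2.png

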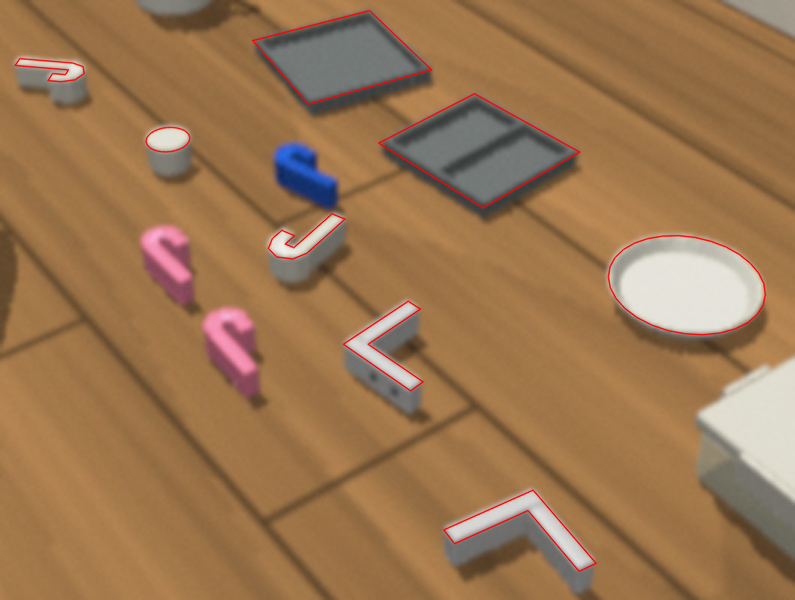

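All outlines fit in both views (top and side), so the poses hold: bracket_a (.406,-.149), bracket_b (.3776,-.3255), hooks (.3795,.3166) and (.4293,-.0138), and cap (.4094,.1553). Square tray is at (.612,.195) and yaw -9.2°, bay tray at (.618,.006) and yaw 5.8°, dish at (.628,-.218).

```bash
cat > plan.py <<'E'
from h import *
import sys
# args: x y z phi(deg, direction of tool y) -> shift (tool axes), turn about tool z
def plan(x,y,z,phi):
    p,q=tool();f=np.radians(phi);ty=np.array([np.cos(f),np.sin(f),0]);tz=np.array([0,0,-1.]);tx=np.cross(ty,tz)
    T=R.from_matrix(np.c_[tx,ty,tz]);return q.inv().apply(np.array([x,y,z])-p).round(4),(q.inv()*T).as_rotvec(degrees=True).round(2)
v=list(map(float,sys.argv[1:]))
for i in range(0,len(v),4):print(*plan(*v[i:i+4]))
E
python3 plan.py .4158 -.1331 .07 98.5 .4158 -.1331 .004 98.5
```

```text
[-0.4335 -0.5216  0.1613] [ -0.09  -0.04 -33.18]
[-0.4335 -0.5215  0.2273] [ -0.09  -0.04 -33.18]
```

The rows are not in the units I measure in: shifts go in shares of 0.8 m and turns go in shares of 180 degrees. I convert before sending: -0.5216 m is -0.652, -0.4335 m is -0.5419, -33.2 degrees is -0.1844.

>>> carry_out --hand 0.4 --steps '[[[-0.5419, -0.652, 0.2013, 0, 0, -0.1844], [-0.5419, -0.652, 0.2013, 0, 0, -0.1844], [-0.5419, -0.652, 0.2013, 0, 0, -0.1844], [-0.5419, -0.652, 0.2013, 0, 0, -0.1844], [-0.5419, -0.652, 0.2013, 0, 0, -0.1844], [-0.5419, -0.652, 0.2013, 0, 0, -0.1844], [-0.5419, -0.652, 0.2013, 0, 0, -0.1844], [-0.5419, -0.652, 0.2013, 0, 0, -0.1844], [-0.5419, -0.652, 0.2013, 0, 0, -0.1844], [-0.5419, -0.652, 0.2013, 0, 0, -0.1844], [-0.5419, -0.652, 0.2013, 0, 0, -0.1844], [-0.5419, -0.652, 0.2013, 0, 0, -0.1844], [-0.5419, -0.652, 0.2013, 0, 0, -0.1844], [-0.5419, -0.652, 0.2013, 0, 0, -0.1844], [-0.5419, -0.652, 0.2013, 0, 0, -0.1844], [-0.5419, -0.652, 0.2013, 0, 0, -0.1844], [-0.5419, -0.652, 0.2013, 0, 0, -0.1844], [-0.5419, -0.652, 0.2013, 0, 0, -0.1844], [-0.5419, -0.652, 0.2013, 0, 0, -0.1844]]]'

```text
t: 2.0
ee_pos: [0.4161, -0.1311, 0.0706]
eef_rot: [-0.237, 3.132, 0.0]
contact_force: [-0.7, 0.3, -0.7]
gripper_width: 0.599
finger_force: 0.0
```

```bash
python3 plan.py .4158 -.1331 .004 98.5;python3 - <<'E'
from h import *
cv2.imwrite("pics/s1.png",cv2.resize(imaging.snapshot("side")[135:335,250:475],None,fx=3,fy=3))
E
```

```text
[ 0.0006 -0.0019  0.0666] [0.   0.02 0.15]
```

View pics/s1.png

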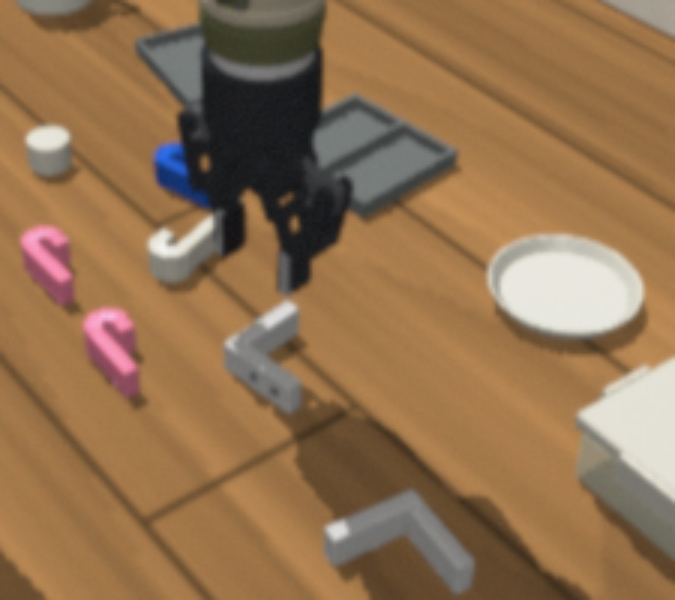

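Fingers straddle the leg of bracket_a (crop ~ (270,320)). Descending and closing.

Scaled: 0.0665 m is 0.0831, 0.06 m is 0.075.

>>> carry_out --steps '[[[0, 0, 0.0375, 0, 0, 0], [0, 0, 0.075, 0, 0, 0], [0, 0, 0.0831, 0, 0, 0], [0, 0, 0.0831, 0, 0, 0], [0, 0, 0.0831, 0, 0, 0]]]'

```text
t: 2.55
ee_pos: [0.4169, -0.1325, 0.0047]
eef_rot: [-0.234, 3.132, -0.001]
contact_force: [0.5, -0.5, 0.2]
gripper_width: 0.597
finger_force: 0.0
```

>>> carry_out --hand 1 --steps '[[[0, 0, 0, 0, 0, 0], [0, 0, 0, 0, 0, 0], [0, 0, 0, 0, 0, 0], [0, 0, 0, 0, 0, 0], [0, 0, 0, 0, 0, 0], [0, 0, 0, 0, 0, 0], [0, 0, 0, 0, 0, 0], [0, 0, 0, 0, 0, 0]]]'

```text
t: 3.35
ee_pos: [0.417, -0.1328, 0.0048]
eef_rot: [-0.233, 3.131, -0.001]
contact_force: [-0.5, 0.7, 6.5]
gripper_width: 0.126
finger_force: 59.6
```

```bash
python3 plan.py .4158 -.1331 .1 98.5 .5853 .1918 .1 170.8
```

```text
[ 0.0011 -0.0002 -0.0952] [-0.05  0.1   0.01]
[-0.2146  0.2961 -0.0951] [-1.000e-01  6.000e-02 -7.229e+01]
```

Scaled: 0.296 m is 0.37, -0.05 m is -0.0625, -72.3 degrees is -0.4017.

>>> carry_out --steps '[[[0, 0, -0.0375, 0, 0, 0], [0, 0, -0.0875, 0, 0, 0], [-0.0625, 0.0875, -0.1125, 0, 0, -0.0889], [-0.2688, 0.37, -0.1125, 0, 0, -0.4017], [-0.2688, 0.37, -0.1125, 0, 0, -0.4017], [-0.2688, 0.37, -0.1125, 0, 0, -0.4017], [-0.2688, 0.37, -0.1125, 0, 0, -0.4017], [-0.2688, 0.37, -0.1125, 0, 0, -0.4017], [-0.2688, 0.37, -0.1125, 0, 0, -0.4017], [-0.2688, 0.37, -0.1125, 0, 0, -0.4017], [-0.2688, 0.37, -0.1125, 0, 0, -0.4017], [-0.2688, 0.37, -0.1125, 0, 0, -0.4017], [-0.2688, 0.37, -0.1125, 0, 0, -0.4017], [-0.2688, 0.37, -0.1125, 0, 0, -0.4017], [-0.2688, 0.37, -0.1125, 0, 0, -0.4017], [-0.2688, 0.37, -0.1125, 0, 0, -0.4017], [-0.2688, 0.37, -0.1125, 0, 0, -0.4017]]]'

```text
t: 5.05
ee_pos: [0.585, 0.1918, 0.094]
eef_rot: [-2.035, 2.393, -0.0]
contact_force: [-0.2, 0.2, -0.4]
gripper_width: 0.12
finger_force: 58.8
```

```bash
python3 plan.py .5855 .1929 .0105 170.8
```

```text
[-0.0012 -0.0003  0.0835] [-0.01  0.01 -0.03]
```

Scaled: 0.084 m is 0.105, 0.03 m is 0.0375.

>>> carry_out --steps '[[[-0.0013, 0, 0.0375, 0, 0, 0], [-0.0013, 0, 0.075, 0, 0, 0], [-0.0013, 0, 0.1, 0, 0, 0], [-0.0013, 0, 0.105, 0, 0, 0], [-0.0013, 0, 0.105, 0, 0, 0], [-0.0013, 0, 0.105, 0, 0, 0]]]'

```text
t: 5.65
ee_pos: [0.5854, 0.193, 0.01]
eef_rot: [-2.036, 2.392, -0.0]
contact_force: [-0.3, -0.5, -0.6]
gripper_width: 0.125
finger_force: 59.9
```

>>> carry_out --hand 0.72 --steps '[[[0, 0, 0, 0, 0, 0], [0, 0, 0, 0, 0, 0], [0, 0, 0, 0, 0, 0], [0, 0, 0, 0, 0, 0]]]'

```text
t: 6.05
ee_pos: [0.5853, 0.1931, 0.01]
eef_rot: [-2.036, 2.392, -0.0]
contact_force: [0.3, 0.2, 0.0]
gripper_width: 0.28
finger_force: 0.0
```

>>> carry_out --steps '[[[0, 0, -0.025, 0, 0, 0], [0, 0, -0.0625, 0, 0, 0], [0, 0, -0.1125, 0, 0, 0], [0, 0, -0.1125, 0, 0, 0]]]'

```text
t: 6.45
ee_pos: [0.589, 0.1939, 0.1059]
eef_rot: [-2.031, 2.385, -0.008]
contact_force: [1.3, -0.7, 0.5]
gripper_width: 0.277
finger_force: 0.0
```

```bash
python3 plan.py .3903 -.3392 .07 173 .3903 -.3392 .0045 173
```

```text
[0.5581 0.1115 0.0329] [-0.55  0.19 -2.18]
[0.5583 0.1121 0.0984] [-0.55  0.19 -2.18]
```

Scaled: 0.5566 m is 0.6958, 0.1073 m is 0.1341, -2.2 degrees is -0.0122.

>>> carry_out --hand 0.4 --steps '[[[0.6958, 0.1341, 0.0375, 0, 0, -0.0122], [0.6958, 0.1341, 0.0375, 0, 0, -0.0122], [0.6958, 0.1341, 0.0375, 0, 0, -0.0122], [0.6958, 0.1341, 0.0375, 0, 0, -0.0122], [0.6958, 0.1341, 0.0375, 0, 0, -0.0122], [0.6958, 0.1341, 0.0375, 0, 0, -0.0122], [0.6958, 0.1341, 0.0375, 0, 0, -0.0122], [0.6958, 0.1341, 0.0375, 0, 0, -0.0122], [0.6958, 0.1341, 0.0375, 0, 0, -0.0122], [0.6958, 0.1341, 0.0375, 0, 0, -0.0122], [0.6958, 0.1341, 0.0375, 0, 0, -0.0122], [0.6958, 0.1341, 0.0375, 0, 0, -0.0122], [0.6958, 0.1341, 0.0375, 0, 0, -0.0122], [0.6958, 0.1341, 0.0375, 0, 0, -0.0122], [0.6958, 0.1341, 0.0375, 0, 0, -0.0122], [0.6958, 0.1341, 0.0375, 0, 0, -0.0122], [0.6958, 0.1341, 0.0375, 0, 0, -0.0122], [0.6958, 0.1341, 0.0375, 0, 0, -0.0122], [0.6958, 0.1341, 0.0375, 0, 0, -0.0122], [0.6958, 0.1341, 0.0375, 0, 0, -0.0122]]]'

```text
t: 8.45
ee_pos: [0.3906, -0.3391, 0.0698]
eef_rot: [-2.082, 2.352, -0.0]
contact_force: [-0.6, -0.2, -1.3]
gripper_width: 0.598
finger_force: 0.0
```

```bash
python3 plan.py .3903 -.3392 .0045 173;python3 - <<'E'
from h import *
im=imaging.snapshot("top");cv2.imwrite("pics/top1.png",im)
a=cv2.resize(im[140:205,215:285],None,fx=8,fy=8,interpolation=cv2.INTER_CUBIC)
cv2.imwrite("pics/t1.png",a)
m,to=mask(im,(245,176),20,150);C,ax,A,W,P,w=shape("top",m,to,.029)
E=np.linalg.eigh(np.cov((P-C).T))[1][:,0];s=-np.sign((((P-C)@E)**3).mean());d=E*s
print(C.round(4),"yaw",np.degrees(np.arctan2(d[1],d[0]))-45,A)
E
```

```text
[0.0002 0.0003 0.0653] [-0.    0.    0.04]
[0.596  0.1769] yaw -9.032324844000215 1378.779629310593
```

View pics/t1.png

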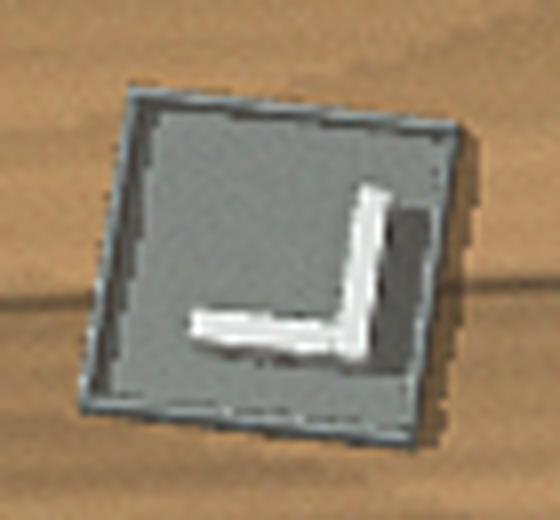

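Bracket_a lies in the tray, corner at crop (360,350), measured within 1.5 mm of plan. Now bracket_b.

Scaled: 0.065 m is 0.0813, 0.06 m is 0.075.

>>> carry_out --steps '[[[0, 0, 0.0375, 0, 0, 0], [0, 0, 0.075, 0, 0, 0], [0, 0, 0.0813, 0, 0, 0], [0, 0, 0.0813, 0, 0, 0], [0, 0, 0.0813, 0, 0, 0]]]'

```text
t: 9.0
ee_pos: [0.3909, -0.3399, 0.0058]
eef_rot: [-2.082, 2.353, -0.002]
contact_force: [0.2, -0.9, 1.1]
gripper_width: 0.599
finger_force: 0.0
```

>>> carry_out --hand 1 --steps '[[[0, 0, 0, 0, 0, 0], [0, 0, 0, 0, 0, 0], [0, 0, 0, 0, 0, 0], [0, 0, 0, 0, 0, 0], [0, 0, 0, 0, 0, 0], [0, 0, 0, 0, 0, 0], [0, 0, 0, 0, 0, 0], [0, 0, 0, 0, 0, 0]]]'

```text
t: 9.8
ee_pos: [0.3911, -0.3399, 0.0059]
eef_rot: [-2.082, 2.352, -0.003]
contact_force: [-0.6, 0.5, 5.9]
gripper_width: 0.125
finger_force: 60.7
```

Scaled: -0.095 m is -0.1188, -0.07 m is -0.0875.

>>> carry_out --steps '[[[0, 0, -0.0375, 0, 0, 0], [0, 0, -0.0875, 0, 0, 0], [0, 0, -0.1188, 0, 0, 0], [0, 0, -0.1188, 0, 0, 0], [0, 0, -0.1188, 0, 0, 0]]]'

```text
t: 10.3
ee_pos: [0.3906, -0.3394, 0.1]
eef_rot: [-2.082, 2.353, -0.002]
contact_force: [-0.6, 0.2, -2.3]
gripper_width: 0.126
finger_force: 59.8
```

```bash
python3 plan.py .6388 .1981 .1 170.8
```

```text
[-5.637e-01 -1.811e-01 -2.000e-04] [-0.05 -0.04  2.22]
```

Scaled: -0.5637 m is -0.7046, -0.181 m is -0.2263, 2.2 degrees is 0.0122.

>>> carry_out --steps '[[[-0.7046, -0.2263, 0, 0, 0, 0.0122], [-0.7046, -0.2263, 0, 0, 0, 0.0122], [-0.7046, -0.2263, 0, 0, 0, 0.0122], [-0.7046, -0.2263, 0, 0, 0, 0.0122], [-0.7046, -0.2263, 0, 0, 0, 0.0122], [-0.7046, -0.2263, 0, 0, 0, 0.0122], [-0.7046, -0.2263, 0, 0, 0, 0.0122], [-0.7046, -0.2263, 0, 0, 0, 0.0122], [-0.7046, -0.2263, 0, 0, 0, 0.0122], [-0.7046, -0.2263, 0, 0, 0, 0.0122], [-0.7046, -0.2263, 0, 0, 0, 0.0122], [-0.7046, -0.2263, 0, 0, 0, 0.0122], [-0.7046, -0.2263, 0, 0, 0, 0.0122], [-0.7046, -0.2263, 0, 0, 0, 0.0122], [-0.7046, -0.2263, 0, 0, 0, 0.0122], [-0.7046, -0.2263, 0, 0, 0, 0.0122], [-0.7046, -0.2263, 0, 0, 0, 0.0122], [-0.7046, -0.2263, 0, 0, 0, 0.0122], [-0.7046, -0.2263, 0, 0, 0, 0.0122], [-0.7046, -0.2263, 0, 0, 0, 0.0122]]]'

```text
t: 12.3
ee_pos: [0.6387, 0.1979, 0.1001]
eef_rot: [-2.036, 2.392, -0.0]
contact_force: [-0.3, 0.2, -1.3]
gripper_width: 0.125
finger_force: 59.8
```

```bash
python3 plan.py .6388 .1978 .0112 170.8
```

```text
[ 0.0001 -0.0001  0.0889] [-0.02  0.01 -0.01]
```

Scaled: 0.089 m is 0.1113, 0.083 m is 0.1038.

>>> carry_out --steps '[[[0, 0, 0.0375, 0, 0, 0], [0, 0, 0.0688, 0, 0, 0], [0, 0, 0.0938, 0, 0, 0], [0, 0, 0.1038, 0, 0, 0], [0, 0, 0.1113, 0, 0, 0], [0, 0, 0.1113, 0, 0, 0], [0, 0, 0.1113, 0, 0, 0]]]'

```text
t: 13.0
ee_pos: [0.6396, 0.1985, 0.012]
eef_rot: [-2.035, 2.391, -0.002]
contact_force: [0.8, -0.8, -1.7]
gripper_width: 0.122
finger_force: 59.8
```

>>> carry_out --hand 0.72 --steps '[[[0, 0, 0, 0, 0, 0], [0, 0, 0, 0, 0, 0], [0, 0, 0, 0, 0, 0], [0, 0, 0, 0, 0, 0]]]'

```text
t: 13.4
ee_pos: [0.6388, 0.1983, 0.0111]
eef_rot: [-2.036, 2.392, -0.0]
contact_force: [0.2, -0.2, 0.4]
gripper_width: 0.277
finger_force: 0.0
```

Scaled: -0.09 m is -0.1125, -0.05 m is -0.0625.

>>> carry_out --steps '[[[0, 0, -0.025, 0, 0, 0], [0, 0, -0.0625, 0, 0, 0], [0, 0, -0.1125, 0, 0, 0], [0, 0, -0.1125, 0, 0, 0], [0, 0, -0.1125, 0, 0, 0], [0, 0, -0.1125, 0, 0, 0], [0, 0, -0.1125, 0, 0, 0]]]'

```text
t: 14.1
ee_pos: [0.6375, 0.198, 0.0991]
eef_rot: [2.035, -2.39, -0.002]
contact_force: [-0.1, -0.7, -0.1]
gripper_width: 0.281
finger_force: 0.0
```

```bash
python3 - <<'E'
import numpy as np
def f(o,y,l):
    a=np.radians(y);M=np.array([[np.cos(a),-np.sin(a)],[np.sin(a),np.cos(a)]]);return np.array(o)+M@l
p=np.array([-.012,.010])
for n,o,y in(("ha",(.3795,.3166),-45.4),("hb",(.4293,-.0138),-160)):print(n,f(o,y,p))
for s in(1,-1):
    for y in(5.8,185.8):
        b=f((.6177,.0058),5.8,[0,s*.0285]);print(s,y,b,f(b,y,p))
E
python3 plan.py .3950 .3322 .07 44.6 .4440 -.0191 .07 110
```

```text
ha [0.37819442 0.33216584]
hb [ 0.44399651 -0.01909268]
1 5.8 [0.6148199 0.0341541] [0.60187076 0.04289023]
1 185.8 [0.6148199 0.0341541] [0.62776903 0.02541797]
-1 5.8 [ 0.6205801 -0.0225541] [ 0.60763097 -0.01381797]
-1 185.8 [ 0.6205801 -0.0225541] [ 0.63352924 -0.03129023]
[-0.0938  0.2607  0.0297] [ 3.0000e-02 -2.1000e-01  1.2621e+02]
[0.2452 0.1562 0.0298] [ 0.12 -0.13 60.81]
```

```bash
python3 plan.py .3782 .3322 .07 44.6
```

```text
[-0.0911  0.2773  0.0298] [ 3.0000e-02 -2.1000e-01  1.2621e+02]
```

Scaled: 0.2773 m is 0.3466, -0.0911 m is -0.1139, 126.2 degrees is 0.7011.

>>> carry_out --hand 0.4 --steps '[[[-0.1139, 0.3466, 0.0375, 0, 0, 0.7011], [-0.1139, 0.3466, 0.0375, 0, 0, 0.7011], [-0.1139, 0.3466, 0.0375, 0, 0, 0.7011], [-0.1139, 0.3466, 0.0375, 0, 0, 0.7011], [-0.1139, 0.3466, 0.0375, 0, 0, 0.7011], [-0.1139, 0.3466, 0.0375, 0, 0, 0.7011], [-0.1139, 0.3466, 0.0375, 0, 0, 0.7011], [-0.1139, 0.3466, 0.0375, 0, 0, 0.7011], [-0.1139, 0.3466, 0.0375, 0, 0, 0.7011], [-0.1139, 0.3466, 0.0375, 0, 0, 0.7011], [-0.1139, 0.3466, 0.0375, 0, 0, 0.7011], [-0.1139, 0.3466, 0.0375, 0, 0, 0.7011], [-0.1139, 0.3466, 0.0375, 0, 0, 0.7011], [-0.1139, 0.3466, 0.0375, 0, 0, 0.7011], [-0.1139, 0.3466, 0.0375, 0, 0, 0.7011], [-0.1139, 0.3466, 0.0375, 0, 0, 0.7011], [-0.1139, 0.3466, 0.0375, 0, 0, 0.7011], [-0.1139, 0.3466, 0.0375, 0, 0, 0.7011], [-0.1139, 0.3466, 0.0375, 0, 0, 0.7011], [-0.1139, 0.3466, 0.0375, 0, 0, 0.7011]]]'

```text
t: 16.1
ee_pos: [0.3794, 0.3325, 0.0708]
eef_rot: [1.211, 2.899, 0.0]
contact_force: [-0.8, -0.2, 0.5]
gripper_width: 0.602
finger_force: 0.0
```

```bash
python3 plan.py .3782 .3322 .01 44.6;python3 - <<'E'
from h import *
im=imaging.snapshot("top");cv2.imwrite("pics/top2.png",im);si=imaging.snapshot("side")
a=cv2.resize(im[140:205,215:290],(525,455),interpolation=cv2.INTER_CUBIC)
b=cv2.resize(si[125:185,200:360],(525,197),interpolation=cv2.INTER_CUBIC)
cv2.imwrite("pics/t2.png",np.vstack([a,b])[:600])
E
```

```text
[ 0.0007 -0.0011  0.0608] [ 0.01 -0.    0.05]
```

View pics/t2.png

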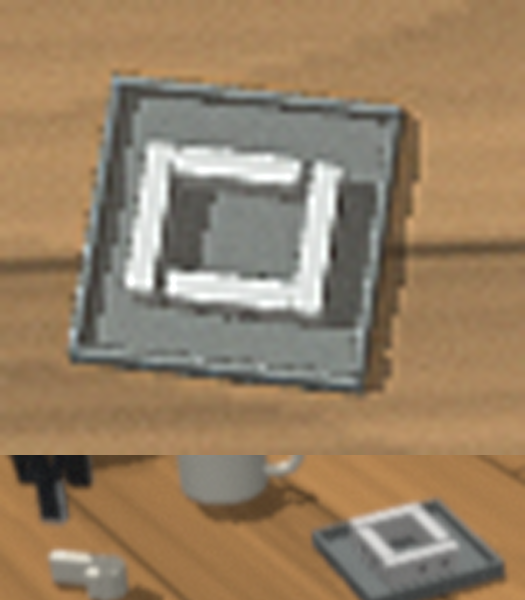

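The brackets form a closed frame in the tray, with gaps at (305,172) and (162,285) of about 4 mm. Next is hook_a.

Scaled: 0.061 m is 0.0763, 0.055 m is 0.0688.

>>> carry_out --steps '[[[0, 0, 0.0375, 0, 0, 0], [0, 0, 0.0688, 0, 0, 0], [0, 0, 0.0763, 0, 0, 0], [0, 0, 0.0763, 0, 0, 0], [0, 0, 0.0763, 0, 0, 0]]]'

```text
t: 16.7
ee_pos: [0.38, 0.3328, 0.0106]
eef_rot: [1.212, 2.898, 0.001]
contact_force: [0.7, 0.1, -0.6]
gripper_width: 0.6
finger_force: 0.0
```

>>> carry_out --hand 1 --steps '[[[0, 0, 0, 0, 0, 0], [0, 0, 0, 0, 0, 0], [0, 0, 0, 0, 0, 0], [0, 0, 0, 0, 0, 0], [0, 0, 0, 0, 0, 0], [0, 0, 0, 0, 0, 0], [0, 0, 0, 0, 0, 0], [0, 0, 0, 0, 0, 0]]]'

```text
t: 17.5
ee_pos: [0.3802, 0.333, 0.0109]
eef_rot: [1.211, 2.897, 0.003]
contact_force: [-1.1, -0.6, 5.5]
gripper_width: 0.122
finger_force: 61.0
```

Scaled: -0.09 m is -0.1125, -0.07 m is -0.0875.

>>> carry_out --steps '[[[0, 0, -0.0375, 0, 0, 0], [0, 0, -0.0875, 0, 0, 0], [0, 0, -0.1125, 0, 0, 0], [0, 0, -0.1125, 0, 0, 0], [0, 0, -0.1125, 0, 0, 0], [0, 0, -0.1125, 0, 0, 0]]]'

```text
t: 18.1
ee_pos: [0.3785, 0.3319, 0.0986]
eef_rot: [-1.211, -2.897, 0.003]
contact_force: [-0.2, 0.3, -0.3]
gripper_width: 0.122
finger_force: 60.2
```

```bash
python3 plan.py .6023 .0389 .1 95.8
```

```text
[-0.3657 -0.0465 -0.0015] [ -0.1   -0.08 -51.18]
```

Scaled: -0.3657 m is -0.4571, -0.0465 m is -0.0581, -51.2 degrees is -0.2844.

>>> carry_out --steps '[[[-0.4571, -0.0581, 0, 0, 0, -0.2844], [-0.4571, -0.0581, 0, 0, 0, -0.2844], [-0.4571, -0.0581, 0, 0, 0, -0.2844], [-0.4571, -0.0581, 0, 0, 0, -0.2844], [-0.4571, -0.0581, 0, 0, 0, -0.2844], [-0.4571, -0.0581, 0, 0, 0, -0.2844], [-0.4571, -0.0581, 0, 0, 0, -0.2844], [-0.4571, -0.0581, 0, 0, 0, -0.2844], [-0.4571, -0.0581, 0, 0, 0, -0.2844], [-0.4571, -0.0581, 0, 0, 0, -0.2844], [-0.4571, -0.0581, 0, 0, 0, -0.2844], [-0.4571, -0.0581, 0, 0, 0, -0.2844], [-0.4571, -0.0581, 0, 0, 0, -0.2844], [-0.4571, -0.0581, 0, 0, 0, -0.2844], [-0.4571, -0.0581, 0, 0, 0, -0.2844], [-0.4571, -0.0581, 0, 0, 0, -0.2844], [-0.4571, -0.0581, 0, 0, 0, -0.2844], [-0.4571, -0.0581, 0, 0, 0, -0.2844], [-0.4571, -0.0581, 0, 0, 0, -0.2844]]]'

```text
t: 20.0
ee_pos: [0.6032, 0.0394, 0.0998]
eef_rot: [-0.159, 3.138, 0.0]
contact_force: [-0.4, 0.2, -1.1]
gripper_width: 0.119
finger_force: 60.2
```

```bash
python3 plan.py .603 .0389 .0165 95.8;python3 - <<'E'
from h import *
si=imaging.snapshot("side")
cv2.imwrite("pics/s3.png",cv2.resize(si[120:220,280:440],(800,500),interpolation=cv2.INTER_CUBIC))
E
```

```text
[ 0.0002 -0.0005  0.0833] [0.   0.   0.01]
```

View pics/s3.png

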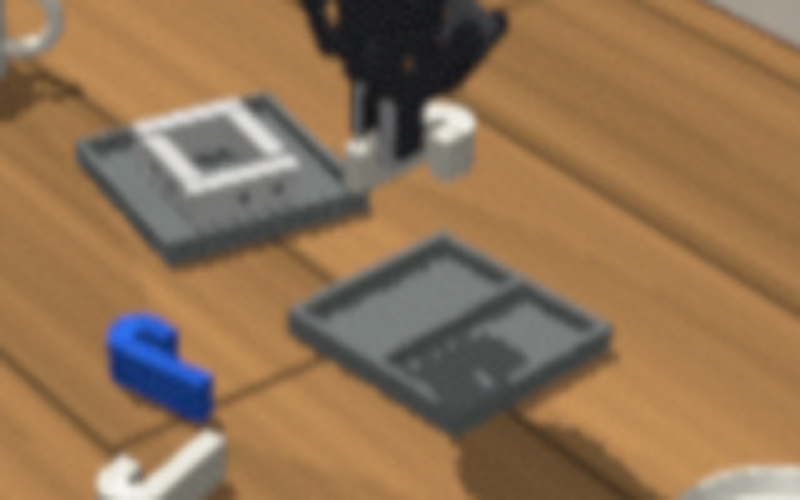

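The hook is held level, stem at (380,160) in the crop. Lowering it.

Scaled: 0.083 m is 0.1038, 0.075 m is 0.0938.

>>> carry_out --steps '[[[0, 0, 0.0375, 0, 0, 0], [0, 0, 0.0688, 0, 0, 0], [0, 0, 0.0938, 0, 0, 0], [0, 0, 0.1038, 0, 0, 0], [0, 0, 0.1038, 0, 0, 0], [0, 0, 0.1038, 0, 0, 0]]]'

```text
t: 20.65
ee_pos: [0.6036, 0.0394, 0.0173]
eef_rot: [-0.159, 3.137, -0.0]
contact_force: [0.3, -0.1, -0.5]
gripper_width: 0.121
finger_force: 60.2
```

>>> carry_out --hand 0.72 --steps '[[[0, 0, 0, 0, 0, 0], [0, 0, 0, 0, 0, 0], [0, 0, 0, 0, 0, 0], [0, 0, 0, 0, 0, 0]]]'

```text
t: 21.05
ee_pos: [0.6033, 0.0395, 0.0169]
eef_rot: [-0.159, 3.137, 0.0]
contact_force: [-0.2, 0.6, 1.1]
gripper_width: 0.279
finger_force: 0.0
```

Scaled: -0.085 m is -0.1063, -0.05 m is -0.0625.

>>> carry_out --steps '[[[0, 0, -0.025, 0, 0, 0], [0, 0, -0.0625, 0, 0, 0], [0, 0, -0.1063, 0, 0, 0], [0, 0, -0.1063, 0, 0, 0], [0, 0, -0.1063, 0, 0, 0], [0, 0, -0.1063, 0, 0, 0], [0, 0, -0.1063, 0, 0, 0]]]'

```text
t: 21.75
ee_pos: [0.602, 0.0396, 0.1003]
eef_rot: [0.159, -3.135, -0.001]
contact_force: [0.4, -0.5, -0.4]
gripper_width: 0.28
finger_force: 0.0
```

```bash
python3 plan.py .4440 -.0191 .07 110
```

```text
[ 0.1631 -0.0423  0.0307] [  0.05  -0.15 -14.18]
```

Scaled: 0.163 m is 0.2038, 0.03 m is 0.0375, -14.2 degrees is -0.0789.

>>> carry_out --hand 0.5 --steps '[[[0.2038, -0.0525, 0.0375, 0, 0, -0.0789], [0.2038, -0.0525, 0.0375, 0, 0, -0.0789], [0.2038, -0.0525, 0.0375, 0, 0, -0.0789], [0.2038, -0.0525, 0.0375, 0, 0, -0.0789], [0.2038, -0.0525, 0.0375, 0, 0, -0.0789], [0.2038, -0.0525, 0.0375, 0, 0, -0.0789], [0.2038, -0.0525, 0.0375, 0, 0, -0.0789], [0.2038, -0.0525, 0.0375, 0, 0, -0.0789]]]'

```text
t: 22.55
ee_pos: [0.4468, -0.0187, 0.072]
eef_rot: [-0.547, 3.092, -0.0]
contact_force: [-0.1, -0.9, 0.2]
gripper_width: 0.501
finger_force: 0.0
```

```bash
python3 plan.py .4440 -.0191 .01 110
```

```text
[0.0028 0.0006 0.062 ] [-0.03  0.06  0.06]
```

>>> carry_out --steps '[[[0.0013, 0, 0.025, 0, 0, 0], [0.0013, 0, 0.0688, 0, 0, 0], [0.0013, 0, 0.0763, 0, 0, 0], [0.0013, 0, 0.0763, 0, 0, 0], [0.0013, 0, 0.0763, 0, 0, 0]]]'

```text
t: 23.05
ee_pos: [0.4452, -0.0192, 0.0116]
eef_rot: [-0.546, 3.093, -0.0]
contact_force: [0.2, -0.3, -0.3]
gripper_width: 0.497
finger_force: 0.0
```

>>> carry_out --hand 1 --steps '[[[0, 0, 0, 0, 0, 0], [0, 0, 0, 0, 0, 0], [0, 0, 0, 0, 0, 0], [0, 0, 0, 0, 0, 0], [0, 0, 0, 0, 0, 0], [0, 0, 0, 0, 0, 0], [0, 0, 0, 0, 0, 0]]]'

```text
t: 23.75
ee_pos: [0.4454, -0.0193, 0.012]
eef_rot: [-0.546, 3.091, -0.001]
contact_force: [-0.6, -0.1, 6.8]
gripper_width: 0.121
finger_force: 60.1
```

Scaled: -0.09 m is -0.1125, -0.07 m is -0.0875.

>>> carry_out --steps '[[[0, 0, -0.0375, 0, 0, 0], [0, 0, -0.0875, 0, 0, 0], [0, 0, -0.1125, 0, 0, 0], [0, 0, -0.1125, 0, 0, 0], [0, 0, -0.1125, 0, 0, 0], [0, 0, -0.1125, 0, 0, 0]]]'

```text
t: 24.35
ee_pos: [0.4434, -0.019, 0.0998]
eef_rot: [0.546, -3.092, -0.001]
contact_force: [0.4, -0.1, -1.7]
gripper_width: 0.12
finger_force: 59.3
```

```bash
python3 plan.py .6331 -.0273 .1 95.8
```

```text
[-0.1754 -0.0728 -0.0005] [ 0.05 -0.09 14.22]
```

Scaled: -0.1754 m is -0.2193, -0.0728 m is -0.091, 14.2 degrees is 0.0789.

>>> carry_out --steps '[[[-0.2193, -0.091, 0, 0, 0, 0.0789], [-0.2193, -0.091, 0, 0, 0, 0.0789], [-0.2193, -0.091, 0, 0, 0, 0.0789], [-0.2193, -0.091, 0, 0, 0, 0.0789], [-0.2193, -0.091, 0, 0, 0, 0.0789], [-0.2193, -0.091, 0, 0, 0, 0.0789], [-0.2193, -0.091, 0, 0, 0, 0.0789], [-0.2193, -0.091, 0, 0, 0, 0.0789], [-0.2193, -0.091, 0, 0, 0, 0.0789], [-0.2193, -0.091, 0, 0, 0, 0.0789]]]'

```text
t: 25.35
ee_pos: [0.6335, -0.0275, 0.1014]
eef_rot: [-0.159, 3.137, -0.0]
contact_force: [-0.5, 0.1, 0.2]
gripper_width: 0.118
finger_force: 59.3
```

```bash
python3 plan.py .6341 -.0273 .0175 95.8
```

```text
[-0.0005  0.0001  0.0839] [-0.    0.03  0.01]
```

>>> carry_out --steps '[[[0, 0, 0.0375, 0, 0, 0], [0, 0, 0.0688, 0, 0, 0], [0, 0, 0.0938, 0, 0, 0], [0, 0, 0.1038, 0, 0, 0], [0, 0, 0.1038, 0, 0, 0], [0, 0, 0.1038, 0, 0, 0]]]'

```text
t: 25.95
ee_pos: [0.6344, -0.0276, 0.0186]
eef_rot: [-0.159, 3.136, -0.0]
contact_force: [1.0, -0.1, -1.2]
gripper_width: 0.118
finger_force: 59.3
```

>>> carry_out --hand 0.72 --steps '[[[0, 0, 0, 0, 0, 0], [0, 0, 0, 0, 0, 0], [0, 0, 0, 0, 0, 0], [0, 0, 0, 0, 0, 0]]]'

```text
t: 26.35
ee_pos: [0.6341, -0.0276, 0.018]
eef_rot: [-0.159, 3.137, 0.0]
contact_force: [0.1, -0.6, 0.4]
gripper_width: 0.279
finger_force: 0.0
```

Scaled: -0.085 m is -0.1063, -0.05 m is -0.0625.

>>> carry_out --steps '[[[0, 0, -0.025, 0, 0, 0], [0, 0, -0.0625, 0, 0, 0], [0, 0, -0.1063, 0, 0, 0], [0, 0, -0.1063, 0, 0, 0], [0, 0, -0.1063, 0, 0, 0], [0, 0, -0.1063, 0, 0, 0], [0, 0, -0.1063, 0, 0, 0]]]'

```text
t: 27.05
ee_pos: [0.6329, -0.0274, 0.1012]
eef_rot: [0.159, -3.135, -0.001]
contact_force: [-0.0, 0.1, -0.4]
gripper_width: 0.279
finger_force: 0.0
```

```bash
python3 plan.py .4094 .1553 .08 95.8
```

```text
[0.2038 0.2044 0.0219] [ 0.05 -0.16  0.01]
```

Scaled: 0.204 m is 0.255, 0.022 m is 0.0275.

>>> carry_out --hand 0.2 --steps '[[[0.255, 0.255, 0.0275, 0, 0, 0], [0.255, 0.255, 0.0275, 0, 0, 0], [0.255, 0.255, 0.0275, 0, 0, 0], [0.255, 0.255, 0.0275, 0, 0, 0], [0.255, 0.255, 0.0275, 0, 0, 0], [0.255, 0.255, 0.0275, 0, 0, 0], [0.255, 0.255, 0.0275, 0, 0, 0], [0.255, 0.255, 0.0275, 0, 0, 0], [0.255, 0.255, 0.0275, 0, 0, 0], [0.255, 0.255, 0.0275, 0, 0, 0], [0.255, 0.255, 0.0275, 0, 0, 0], [0.255, 0.255, 0.0275, 0, 0, 0]]]'

```text
t: 28.25
ee_pos: [0.411, 0.1542, 0.0807]
eef_rot: [0.157, -3.138, -0.0]
contact_force: [0.5, -0.1, -0.1]
gripper_width: 0.8
finger_force: 0.0
```

```bash
python3 plan.py .4094 .1553 .007 95.8;python3 - <<'E'
from h import *
im=imaging.snapshot("top");si=imaging.snapshot("side")
a=cv2.resize(im[140:205,215:350],(800,385),interpolation=cv2.INTER_CUBIC)
b=cv2.resize(si[150:210,280:440],(573,215),interpolation=cv2.INTER_CUBIC)
cv2.imwrite("pics/t4.png",np.vstack([a,np.pad(b,((0,0),(0,227),(0,0)))]))
E
```

```text
[0.0015 0.0012 0.0737] [ 0.   -0.   -0.05]
```

View pics/t4.png

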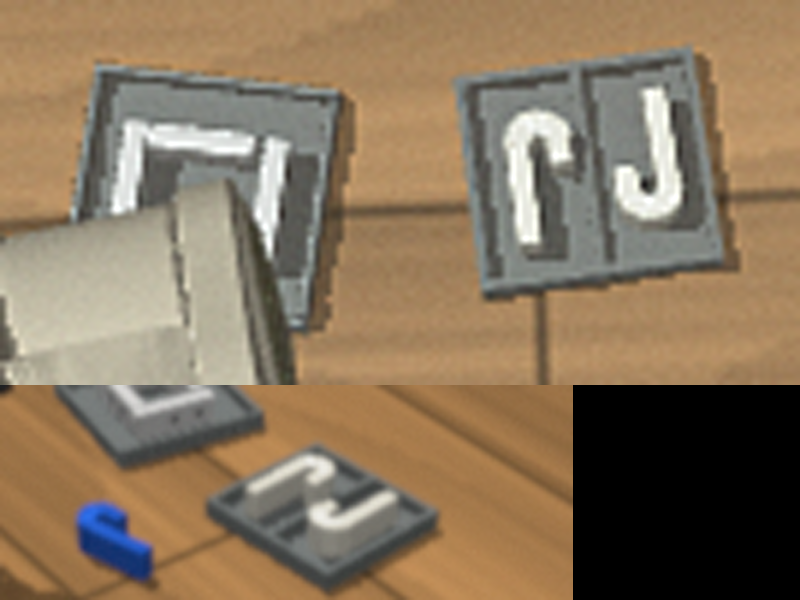

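Both hooks lie flat in their bays, at (540,180) and (650,155) in the crop. Now the cap.

Scaled: 0.073 m is 0.0913, 0.06 m is 0.075.

>>> carry_out --steps '[[[0.0013, 0.0013, 0.0375, 0, 0, 0], [0.0013, 0.0013, 0.075, 0, 0, 0], [0.0013, 0.0013, 0.0913, 0, 0, 0], [0.0013, 0.0013, 0.0913, 0, 0, 0], [0.0013, 0.0013, 0.0913, 0, 0, 0]]]'

```text
t: 28.85
ee_pos: [0.4094, 0.1556, 0.008]
eef_rot: [0.159, -3.137, -0.0]
contact_force: [0.6, -0.5, 0.4]
gripper_width: 0.803
finger_force: 0.0
```

>>> carry_out --hand 1 --steps '[[[0, 0, 0, 0, 0, 0], [0, 0, 0, 0, 0, 0], [0, 0, 0, 0, 0, 0], [0, 0, 0, 0, 0, 0], [0, 0, 0, 0, 0, 0], [0, 0, 0, 0, 0, 0], [0, 0, 0, 0, 0, 0]]]'

```text
t: 29.55
ee_pos: [0.4104, 0.1558, 0.0092]
eef_rot: [-0.159, 3.135, 0.001]
contact_force: [-2.4, -0.8, 7.4]
gripper_width: 0.388
finger_force: 59.1
```

Scaled: -0.093 m is -0.1163, -0.07 m is -0.0875.

>>> carry_out --steps '[[[0, 0, -0.0375, 0, 0, 0], [0, 0, -0.0875, 0, 0, 0], [0, 0, -0.1163, 0, 0, 0], [0, 0, -0.1163, 0, 0, 0], [0, 0, -0.1163, 0, 0, 0], [0, 0, -0.1163, 0, 0, 0]]]'

```text
t: 30.15
ee_pos: [0.4085, 0.1555, 0.1]
eef_rot: [0.159, -3.136, 0.0]
contact_force: [0.7, 0.3, -0.9]
gripper_width: 0.395
finger_force: 60.0
```

```bash
python3 plan.py .628 -.2182 .1 95.8
```

```text
[-1.805e-01 -3.940e-01 -2.000e-04] [-0.   -0.08  0.02]
```

>>> carry_out --steps '[[[-0.2256, -0.4925, 0, 0, 0, 0], [-0.2256, -0.4925, 0, 0, 0, 0], [-0.2256, -0.4925, 0, 0, 0, 0], [-0.2256, -0.4925, 0, 0, 0, 0], [-0.2256, -0.4925, 0, 0, 0, 0], [-0.2256, -0.4925, 0, 0, 0, 0], [-0.2256, -0.4925, 0, 0, 0, 0], [-0.2256, -0.4925, 0, 0, 0, 0], [-0.2256, -0.4925, 0, 0, 0, 0], [-0.2256, -0.4925, 0, 0, 0, 0], [-0.2256, -0.4925, 0, 0, 0, 0], [-0.2256, -0.4925, 0, 0, 0, 0], [-0.2256, -0.4925, 0, 0, 0, 0], [-0.2256, -0.4925, 0, 0, 0, 0], [-0.2256, -0.4925, 0, 0, 0, 0], [-0.2256, -0.4925, 0, 0, 0, 0], [-0.2256, -0.4925, 0, 0, 0, 0]]]'

```text
t: 31.85
ee_pos: [0.6289, -0.2178, 0.1011]
eef_rot: [-0.16, 3.137, -0.0]
contact_force: [-0.1, 0.5, -0.4]
gripper_width: 0.394
finger_force: 60.0
```

```bash
python3 plan.py .628 -.2182 .0145 95.8
```

```text
[ 0.0009 -0.0003  0.0866] [-0.01  0.02  0.04]
```

Scaled: 0.086 m is 0.1075, 0.083 m is 0.1038.

>>> carry_out --steps '[[[0.0013, 0, 0.0375, 0, 0, 0], [0.0013, 0, 0.0688, 0, 0, 0], [0.0013, 0, 0.0938, 0, 0, 0], [0.0013, 0, 0.1038, 0, 0, 0], [0.0013, 0, 0.1075, 0, 0, 0], [0.0013, 0, 0.1075, 0, 0, 0], [0.0013, 0, 0.1075, 0, 0, 0]]]'

```text
t: 32.55
ee_pos: [0.6289, -0.2186, 0.016]
eef_rot: [-0.159, 3.135, -0.002]
contact_force: [0.5, 0.2, 0.3]
gripper_width: 0.39
finger_force: 60.1
```

>>> carry_out --hand 0.45 --steps '[[[0, 0, 0, 0, 0, 0], [0, 0, 0, 0, 0, 0], [0, 0, 0, 0, 0, 0], [0, 0, 0, 0, 0, 0]]]'

```text
t: 32.95
ee_pos: [0.628, -0.2182, 0.015]
eef_rot: [-0.159, 3.137, -0.0]
contact_force: [0.1, 0.0, 0.7]
gripper_width: 0.552
finger_force: 0.0
```

Scaled: 0.2 m is 0.25, -0.14 m is -0.175.

>>> carry_out --steps '[[[0, 0, -0.025, 0, 0, 0], [0, 0, -0.0625, 0, 0, 0], [0, 0, -0.1063, 0, 0, 0], [0.125, 0, -0.15, 0, 0, 0], [0.25, 0, -0.175, 0, 0, 0], [0.25, 0, -0.175, 0, 0, 0], [0.25, 0, -0.175, 0, 0, 0], [0.25, 0, -0.175, 0, 0, 0], [0.25, 0, -0.175, 0, 0, 0], [0.25, 0, -0.175, 0, 0, 0], [0.25, 0, -0.175, 0, 0, 0]]]'

```text
t: 34.05
ee_pos: [0.4301, -0.2385, 0.1544]
eef_rot: [-0.161, 3.137, 0.0]
contact_force: [0.7, -1.1, -0.4]
gripper_width: 0.55
finger_force: 0.0
```

```bash
python3 - <<'E'
from h import *
im=imaging.snapshot("top");si=imaging.snapshot("side")
a=cv2.resize(im[130:220,140:500],(800,200),interpolation=cv2.INTER_CUBIC)
b=cv2.resize(si[100:330,240:550],(539,400),interpolation=cv2.INTER_CUBIC)
cv2.imwrite("pics/t5.png",np.vstack([a,np.pad(b,((0,0),(0,261),(0,0)))]))
E
```

```text
(no output)
```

View pics/t5.png

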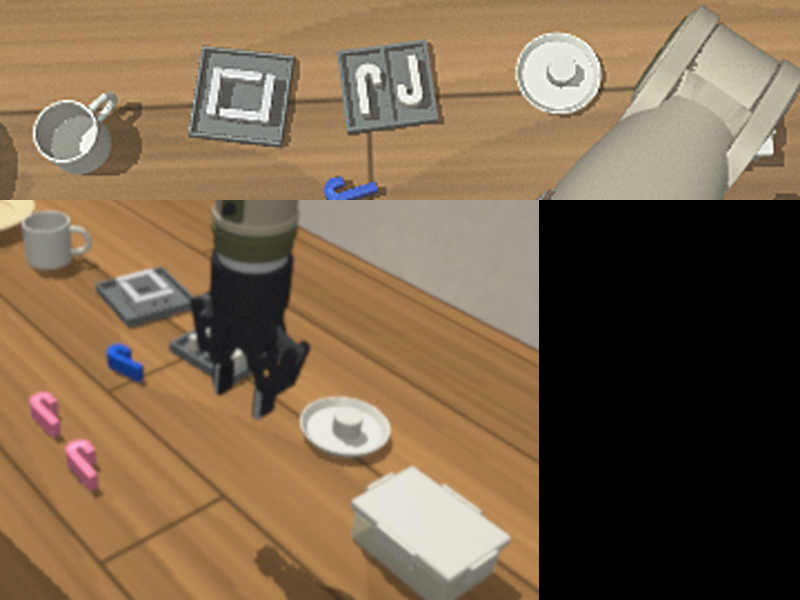

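The frame, the hooks and the cap are all in place, with cup and container untouched. I'll check the cap's centring numerically.

```bash
python3 - <<'E'
from h import *
im=imaging.snapshot("top")
m,to=mask(im,(391,163),26,150);m2=cv2.morphologyEx(m,cv2.MORPH_CLOSE,np.ones((60,60)))
print("dish",cv2.fitEllipse((shape("top",m,to,.015)[3]*1000).astype(np.float32)))
g=cv2.resize(im[140:190,365:420],None,fx=14,fy=11,interpolation=cv2.INTER_CUBIC)
ctr=(.628,-.218)
for c in(ctr,):
  for rad,z in((.018,.031),(.056,.015),(.0425,.005)):
    t=np.linspace(0,6.283,40);q=proj("top",np.c_[c[0]+rad*np.cos(t),c[1]+rad*np.sin(t),np.full(40,z)])
    cv2.polylines(g,[np.int32((q-[365,140]+.5)*[14,11])],True,(0,0,255),1)
cv2.imwrite("pics/t6.png",g)
E
```

```text
dish ((628.1245727539062, -218.085693359375), (110.81141662597656, 111.28742980957031), 28.232749938964844)
```

View pics/t6.png

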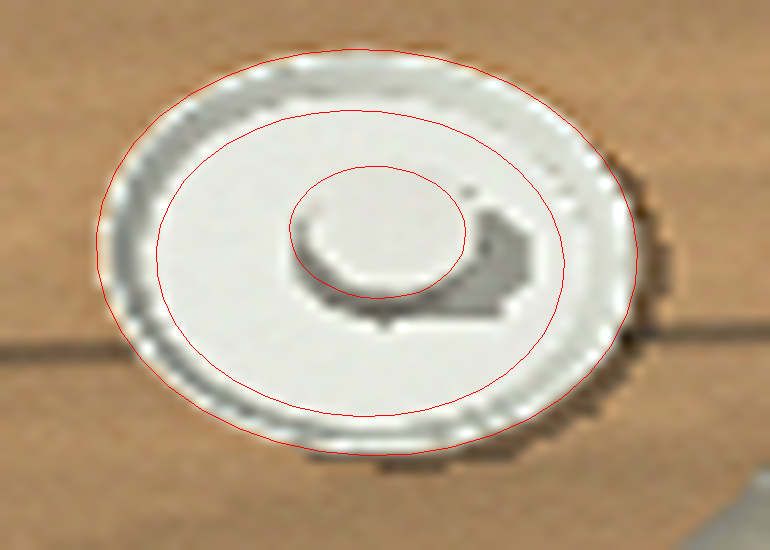

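The cap's top fits the predicted circle around (378,232) within about 2 mm, so it is centred. Handing in.

```bash
python3 -c "
from bench import r
print(r.sign_off())"
```

```text
the job is handed in; nothing more can be done
None
```

I handed the job in at about 34 s. The brackets form a closed frame in the square tray with gaps of about 4 mm, one hook lies flat in each bay, and the end cap stands within about 2 mm of the dish's centre. The cup and container were not touched.

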